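Seat the microscope stage plate on its three-ball base

ROBOT

A 6-joint arm with a two-finger parallel gripper is mounted at the origin on the work surface. World frame = base frame: x ahead of the robot, y to its left, z up, the work surface at z = 0. Lengths are in m, angles in rad, forces in N, time in s.
With the tool pointing down it reaches from about 0.25 to 0.85 m from the base axis. Payload 12.5 kg.
Tool frame: the origin (TCP) lies where the fingers leave the gripper's body, on its centre line; the fingertips stand 84 mm ahead of it and the grasp point (between the pads) lies 65 mm ahead of it; z points along the fingers, y is the line along which they close (so a half turn about z gives the same grasp; the last joint's range is limited). The gripper opens to 93 mm and grips with 3 to 60 N. Pads are 15 mm wide; open, the fingers measure 128 mm over their backs; the gripper's body (75 mm by 188 mm) begins 65 mm behind the grasp point.
Start: joints at [-1.326, 0.351, 1.652, -0, 1.139, -0.085], TCP at [0.178, -0.52, 0.303] pointing down, gripper open.
Joint ranges: [-2.75, 2.75], [-0.79, 2.1], [0.01, 2.65], [-1.57, 4.71], [0.07, 3.14], [-2.87, 2.87]. Speed limits (rad/s): [2.22, 2.22, 2.79, 3.14, 3.14, 3.14].

INTERFACE

Orientations are given as a unit quaternion [x, y, z, w].
In Python, from plant import * gives the robot as it stands. The module is installed in compiled form; this text tells all that it offers.
- The arm moves only by the tool carry_out, never from a script. Its argument "rows" is one flat list of numbers, 6 for each row, row after row: the shift along the tool's x, y, z normalised to -1 to 1, where 1 is 0.12 m, then the turn, a rotation vector about the tool's x, y, z normalised to -1 to 1, where 1 is 360 degrees. A call has 1 to 12 rows; each row is the pose to reach, as a shift and turn from the pose commanded when the call began, along the tool's axes at that moment, turning the shorter way round; what a row does not reach only later rows make up. A row lasts 1/10 s, in which the tool goes at most 50 mm and 8.59 degrees, less where a joint would pass 70% of its speed; a pose out of reach is approached as far as the arm can. A call with a number of a shift or a turn outside -1 to 1 is refused whole. A call with a gripper value outside its range is refused whole. "grip" is the opening in per cent of the stroke, from 0 (shut) to 100 (fully open), set as the call begins (left out, the last holds). The fingers move at their own pace and stop on an object; the grip force is fixed at half the most. Time passes only in rows, so rows that repeat a pose let the fingers close. It gives the time, the measured TCP pose, the force, the opening and the grip force at its end, in the units of the state.
- observe(): the state, without advancing time (a new reading comes with each control period).
- read_camera(name): name is "scene" or "side" or "wrist"; returns the picture (420x560x3 uint8, red, green, blue); there is no depth.
- calibration(name): a dict with "fov_y" (degrees; the focal length in pixels is half the picture's height over the tangent of half this angle, whatever the lens; pixels are square), "cx", "cy" (the principal point, pixels), "rvec" (rotation vector, rad) and "tvec" (3), from world to camera coordinates, as OpenCV has them. Camera axes: x right, y down, z forward; pixel columns grow to the right and rows downward; lengths in m; the calibration is good to about 2 mm. A picture is of the moment at which its call begins: read the wrist's pose just before it. calibration takes no time and is no camera call; for the wrist camera it gives the pose at the moment of the call.
- hand_in(): hands the job in; it is judged then, once.
Trained networks look in the newest picture that a camera, given by its name, has taken for a name from the list of things; names that differ only in an ending like _2 or _b are one class to them, and where a whole thing is asked for, a point or a joint stands for the part that bears it (a point fixed in the world has none). Each returns a list of dicts, best first, with "conf" (0 to 1); they miss things now and then, are a little off and sometimes report something else, mostly with a low value. They report only what shows in the picture. A call takes as long as a camera call. They do not tell look-alikes from the thing itself.
- silhouettes(name, camera): "mask" (420x560 bool, what is visible of it) and "position" ([column, row] in pixels, amid what is visible of it).
- place_of(name, camera): "position" ([column, row] in pixels: a listed point, or the origin of a listed thing).
The state is a dict: "time_s": time; "joints": joint angles; "dq": joint speeds; "joint_efforts": joint torques, N m; "eef_pos": TCP position; "eef_rot": TCP orientation; "force": force on the tool from outside, world axes, zero at the start; "ft_torque": the same for the moment, N m; "grip_width": finger opening in m; "grip_force": force on a finger pad.
Only numpy, scipy, OpenCV 4.12 (cv2) and the standard library are available. Lean on these libraries where they do the work, as an engineer would, in place of code of your own. Each camera call takes 0.05 s, during which the arm holds its last target. There are 200 camera calls.

TASK

Put the three-armed stage plate back on the kinematic base of the microscope: each arm over its ball, the long arm over the lone ball. Lower it on gently and let go, so that the spring jaws pull its stud fully home and it sits level on all three balls. Leave the round plate and the square plate where they are.

Things in the scene. Friction and masses are not known exactly. Their poses are not given: they have to be found in the camera images.
- stage_plate: Three-armed aluminium plate, about 0.6 kg. Origin: centre of underside, at table level; x along the LONG arm (91 mm; short arms 71 mm, at 124 deg either side), arms 42 mm wide, flat top at z 36 mm. Central black round knob to hold, 28 mm diameter, z 36 to 76 mm. Under each arm a vee groove along it, 36 mm wide, 18 deep; under the middle a 16 mm ball-ended stud, unseen.
- base: Fixed slab 180x155x22 mm; origin at its underside, midway between 2 spring jaws 46 high. Three 24 mm balls: lone at x +75, pair at x -31, y +-46, tops z 41. Plate goes origin over origin, x along x. Its stud meets the jaws ~10 mm above home; let go there, its weight opens them and they pull it down with ~3 N. Home: plate origin z 28, knob top z 104. Let loose, it centres itself from 8 mm, 8 deg.
- disc_plate: Bystander: round stepped aluminium plate, 120 mm diameter, 36 mm tall, with the same black knob (28 mm diameter, top 76 mm above the bench). Origin: centre of its underside. Not to be moved.
- square_plate: Bystander: square aluminium plate, 110 x 110 mm, 36 mm tall, with the same black knob (28 mm diameter, top 76 mm above the bench). Origin: centre of its underside. Not to be moved.
Not all that is in view belongs to the job. What is meant by the base is not blue, orange or purple, and is the larger of those in its own colour.

How it is judged:
By the outcome, as a careful person would: the job done as asked, in the order asked, and still so for the second after the job is handed in, with the robot touching nothing.
It also fails if it takes over 38 s, if anything falls off the work surface, if the arm or the gripper's body presses on something with over 40 N, if the wrist force passes 120 N, or if a joint passes its speed limit or range.

## Working session

There is one attempt and no reset: what is moved stays moved. The work goes in short steps, Python scripts to look and compute and a tool call to move; the robot and the scene stay as the last step left them, time stands still between calls to the robot, and variables do not carry over. Pictures are saved under pics/ and viewed, at most 10 in all, crops included, and the job is handed in when it is done.

Besides the shell and the picture viewer there is one more tool, called after "Emit:" as name(argument=value, ...) on one line, values as JSON. carry_out: Moves the arm, as the interface text tells. Scaled input: -1 to 1 covers 0.12 m each way for a shift and 360 degrees each way for a turn. Its arguments: {"type":"object","properties":{"rows":{"type":"array","items":{"type":"number"}},"grip":{"type":"number"}},"required":["rows"]}

```bash
mkdir -p pics; cat > h.py <<'E'
from plant import *
import numpy as np, cv2
from scipy.spatial.transform import Rotation as R
def cal(n):
    c=calibration(n); f=210/np.tan(np.radians(c["fov_y"])/2)
    K=np.array([[f,0,c["cx"]],[0,f,c["cy"]],[0,0,1.]])
    return K,np.array(c["rvec"],float),np.array(c["tvec"],float)
def ray(c,px,z):
    K,r,t=c; M=cv2.Rodrigues(r)[0]; o=-M.T@t
    d=M.T@np.linalg.inv(K)@np.array([px[0],px[1],1.]); return o+d*(z-o[2])/d[2]
def proj(c,P):
    return cv2.projectPoints(np.array(P,float).reshape(-1,1,3),c[1],c[2],c[0],None)[0][:,0]
def save(n,im): cv2.imwrite("pics/"+n,im[:,:,::-1])
E
python3 - <<'E'
from h import *
for n in ("scene","side"):
    im=read_camera(n); c=cal(n); save(n+"1.png",im)
    for k in ("stage_plate","base","disc_plate","square_plate"):
        for d in place_of(k,n)[:4]:
            p=d["position"]; print(n,k,round(d["conf"],2),np.round(p),np.round(ray(c,p,0),3))
print(calibration("scene"),observe()["eef_rot"])
E
```

```text
scene stage_plate 0.69 [197. 242.] [ 0.403 -0.254  0.   ]
scene base 0.93 [375. 168.] [0.415 0.56  0.   ]
scene base 0.89 [107. 266.] [ 0.345 -0.505  0.   ]
scene base 0.82 [280. 175.] [0.224 0.211 0.   ]
scene base 0.79 [287. 228.] [0.514 0.01  0.   ]
scene disc_plate 0.79 [211. 297.] [ 0.624 -0.335  0.   ]
scene square_plate 0.74 [342. 190.] [0.456 0.326 0.   ]
side base 0.79 [364. 339.] [ 0.352 -0.512  0.   ]
side base 0.67 [261. 134.] [0.703 0.414 0.   ]
side base 0.54 [189. 211.] [0.243 0.206 0.   ]
side disc_plate 0.89 [384. 257.] [ 0.61  -0.341  0.   ]
{'fov_y': 56.903555692801405, 'cx': 280.854131544817, 'cy': 215.35345210638647, 'rvec': array([ 1.99781232,  0.9701859 , -0.48296983]), 'tvec': array([-0.3092431 , -0.18946718,  1.56917643])} [ 9.86435140e-01  1.64151500e-01  7.25571102e-07 -3.63648898e-06]
```

View pics/scene1.png

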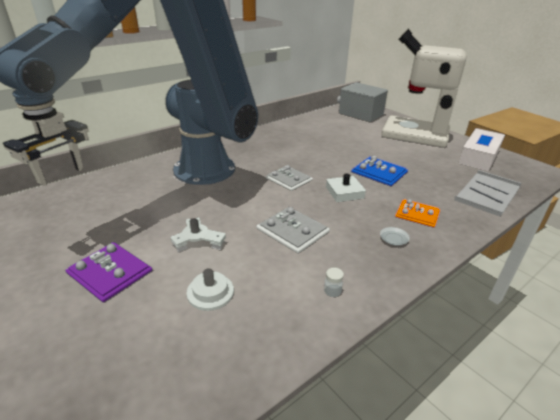

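View pics/side1.png

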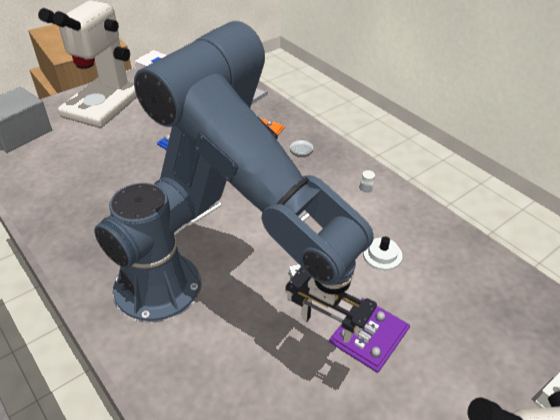

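The scene view shows the stage plate at about (197,238), with the disc at (210,290) and the square plate at (346,188). There are two grey bases: the larger one at (293,228) is the target, and the smaller one at (289,177) is a decoy. In the side view the arm hides the plate.

I'm moving the arm over the plate.

Emit:
carry_out(rows=[0.4,-0.24,0,0,0,0,0.8,-0.48,0,0,0,0,1,-0.6,0,0,0,0,1,-0.6,0,0,0,0], grip=100)

```text
time_s: 0.9
eef_pos: [0.2704, -0.4105, 0.3029]
eef_rot: [0.986, 0.166, 0.0, -0.0]
force: [0.5, -0.4, -0.5]
grip_width: 0.0928
grip_force: 0.0
```

Emit:
carry_out(rows=[0.4,-0.24,0,0,0,0,0.8,-0.48,0,0,0,0,1,-0.6,0,0,0,0,1,-0.6,0,0,0,0])

```text
time_s: 1.3
eef_pos: [0.3604, -0.3041, 0.3029]
eef_rot: [0.986, 0.166, 0.0, -0.0]
force: [-0.2, 0.0, -0.3]
grip_width: 0.0931
grip_force: 0.0
```

```bash
python3 - <<'E'
from h import *
s=observe(); c=cal("wrist"); im=read_camera("wrist"); save("w1.png",im)
print(s["time_s"],s["eef_pos"],s["eef_rot"], -cv2.Rodrigues(c[1])[0].T@c[2])
for k in ("stage_plate","base","disc_plate","square_plate"):
    for d in place_of(k,"wrist")[:4]:
        p=d["position"]; print(k,round(d["conf"],2),np.round(p),np.round(ray(c,p,0),3))
E
```

```text
1.3 [ 0.36037381 -0.30413155  0.30288205] [ 9.86137802e-01  1.65928182e-01  2.65029529e-04 -6.83627719e-05] [ 0.43662003 -0.27760759  0.3853919 ]
stage_plate 0.9 [244. 154.] [ 0.387 -0.25   0.   ]
base 0.95 [415. 242.] [ 0.349 -0.511  0.   ]
```

View pics/w1.png

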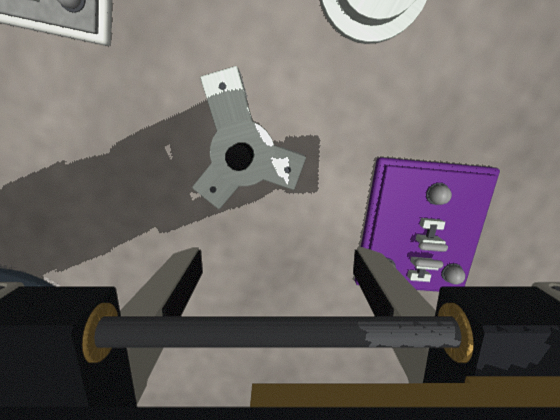

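The wrist view shows the plate with its knob at (239,156). The long arm points up, with its hole at (222,86), and the short arms have holes at (213,189) and (289,169). Next I'll fit the plate outline to get its pose.

```bash
cat >> h.py <<'E'
from scipy.optimize import minimize
def outline(x,y,a):
    P=[]
    for L,t in ((.091,0),(.071,124),(.071,-124)):
        r=np.array([[0,-.021],[L,-.021],[L,.021],[0,.021]])@R.from_euler("z",a+np.radians(t)).as_matrix()[:2,:2].T
        P.append(r+[x,y])
    return P
def render(c,q,z0=0.):
    m=np.zeros((420,560),np.uint8)
    for r in outline(*q):
        pts=np.vstack([proj(c,np.c_[r,np.full(4,z)+z0]) for z in (.018,.036)])
        cv2.fillConvexPoly(m,cv2.convexHull(np.round(pts*16).astype(np.int32)),1,shift=4)
    t=np.linspace(0,6.28,24)
    k=np.vstack([proj(c,np.c_[q[0]+.014*np.cos(t),q[1]+.014*np.sin(t),0*t+z+z0]) for z in (.036,.076)])
    cv2.fillConvexPoly(m,cv2.convexHull(np.round(k*16).astype(np.int32)),1,shift=4)
    return m>0
def fit(c,mask,x,y,z0=0.,yaws=np.radians(range(-180,180,30))):
    f=lambda v:1-(render(c,(v[0],v[1],v[2]/5),z0)&mask).sum()/(render(c,(v[0],v[1],v[2]/5),z0)|mask).sum()
    rs=[minimize(f,[x,y,a*5],method="Nelder-Mead",options=dict(initial_simplex=np.array([x,y,a*5])+np.vstack([np.zeros(3),np.diag([.01,.01,1.])]),xatol=1e-4,fatol=1e-4)) for a in yaws]
    rs.sort(key=lambda r:r.fun)
    return [(np.round(r.x[:2],4),round(np.degrees(r.x[2]/5),1),round(r.fun,3)) for r in rs[:3]]
E
python3 - <<'E'
from h import *
c=cal("wrist"); d=silhouettes("stage_plate","wrist")[0]; print(d["conf"],d["mask"].sum())
print(fit(c,d["mask"],.387,-.25))
hs=[ray(c,p,.036)[:2] for p in ((222,86),(213,189),(289,169))]; k=ray(c,(239,156),.076)[:2]
print(k,[(np.round(h,3),np.degrees(np.arctan2(*(h-k)[::-1]))) for h in hs])
s=observe();print(R.from_quat(s["eef_rot"]).as_matrix().round(3),s["joints"],s["eef_pos"])
E
```

```text
0.79 7613
[(array([ 0.3892, -0.2546]), np.float64(33.8), np.float64(0.09)), (array([ 0.3894, -0.2542]), np.float64(33.5), np.float64(0.091)), (array([ 0.3892, -0.2539]), np.float64(33.6), np.float64(0.092))]
[ 0.39065963 -0.25468783] [(array([ 0.451, -0.212]), np.float64(35.12548895170256)), (array([ 0.338, -0.233]), np.float64(157.78175721722212)), (array([ 0.389, -0.311]), np.float64(-91.20041579915497))]
[[ 0.947  0.322 -0.   ]
 [ 0.322 -0.947 -0.   ]
 [-0.     0.    -1.   ]] [-8.08244149e-01  2.08036075e-01  1.84565783e+00 -1.70215791e-04
  1.08789664e+00  4.34480810e-01] [ 0.35790886 -0.3073737   0.30269869]
```

Emit:
carry_out(rows=[0.3,-0.34,0,0,0,0,0.6,-0.68,0,0,0,0,0.87,-1,0,0,0,0,0.87,-1,0,0,0,0])

```text
time_s: 2.0
eef_pos: [0.4191, -0.1565, 0.3028]
eef_rot: [0.986, 0.165, 0.0, -0.0]
force: [-0.8, 0.1, -0.5]
grip_width: 0.0929
grip_force: 0.0
```

Emit:
carry_out(rows=[0.3,-0.34,0,0,0,0,0.6,-0.68,0,0,0,0,0.87,-1,0,0,0,0,0.87,-1,0,0,0,0,0.87,-1,0,0,0,0])

```text
time_s: 2.5
eef_pos: [0.4787, -0.0117, 0.3026]
eef_rot: [0.986, 0.165, -0.0, 0.0]
force: [0.2, -0.5, -0.6]
grip_width: 0.0929
grip_force: 0.0
```

```bash
python3 - <<'E'
from h import *
s=observe(); c=cal("wrist"); im=read_camera("wrist"); save("w2.png",im); np.save("w2c.npy",np.array(c,dtype=object),allow_pickle=True)
print(s["time_s"],s["eef_pos"],s["joints"])
for d in place_of("base","wrist")[:4]:
    p=d["position"]; print(round(d["conf"],2),np.round(p),np.round(ray(c,p,0),4))
E
```

```text
Traceback (most recent call last):
ValueError: could not broadcast input array from shape (3,3) into shape (3,)
```

View pics/w2.png

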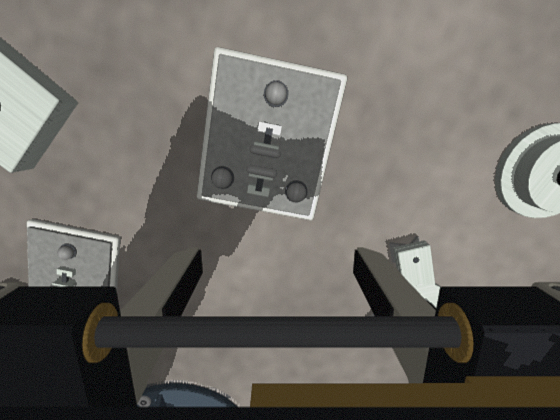

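The wrist view shows the larger grey base, with the lone ball at (276,93) and the pair at (222,178) and (296,190). I'll fit its pose from the ball positions.

```bash
python3 - <<'E'
from h import *
from scipy.optimize import least_squares
c=cal("wrist"); im=read_camera("wrist")
s=observe(); print(s["time_s"],s["eef_pos"])
for d in place_of("base","wrist")[:4]:
    p=d["position"]; print(round(d["conf"],2),np.round(p),np.round(ray(c,p,0),4))
g=cv2.cvtColor(im,cv2.COLOR_RGB2GRAY)
H=cv2.HoughCircles(g,cv2.HOUGH_GRADIENT,1,40,param1=80,param2=12,minRadius=10,maxRadius=15)
H=H[0] if H is not None else np.zeros((0,3))
px=[]
for q in ((276,93),(222,178),(296,190)):
    n=H[np.argmin(np.hypot(*(H[:,:2]-q).T))]; print(q,n); px.append(n[:2] if np.hypot(*(n[:2]-q))<5 else q)
px=np.array(px,float)
B=np.array([[.075,0,.029],[-.031,.046,.029],[-.031,-.046,.029]])
P=lambda v:R.from_euler("z",v[2]).apply(B)+[v[0],v[1],0]
r=least_squares(lambda v:(proj(c,P(v))-px).ravel(),[.51,.01,.3])
print(r.x[:2],np.degrees(r.x[2]),r.fun.round(1))
E
```

```text
2.6 [ 0.47814113 -0.0131292   0.30260527]
0.96 [267. 158.] [0.5088 0.0114 0.    ]
0.58 [ 77. 282.] [0.2511 0.2174 0.    ]
(276, 93) [276.5  91.5  11. ]
(222, 178) [221.5 176.5  12.2]
(296, 190) [294.5 190.5  11. ]
[0.51100991 0.01607045] 7.1773649720543835 [-0.4  0.1 -0.6 -0.6  1.   0.6]
```

Emit:
carry_out(rows=[-0.22,0.28,0.1,0,0,0,-0.45,0.56,0.3,0,0,0,-0.67,0.835,0.5,0,0,0,-0.67,0.835,0.5,0,0,0])

```text
time_s: 3.05
eef_pos: [0.4318, -0.1367, 0.2405]
eef_rot: [0.987, 0.161, -0.002, -0.001]
force: [0.2, 0.3, -0.2]
grip_width: 0.093
grip_force: 0.0
```

Emit:
carry_out(rows=[-0.22,0.28,0.1,0,0,0,-0.45,0.56,0.2,0,0,0,-0.67,0.835,0.3,0,0,0,-0.67,0.835,0.4,0,0,0,-0.67,0.835,0.4,0,0,0,-0.67,0.835,0.4,0,0,0])

```text
time_s: 3.65
eef_pos: [0.3912, -0.253, 0.1951]
eef_rot: [0.986, 0.164, -0.0, -0.0]
force: [-0.4, -0.6, 0.1]
grip_width: 0.0931
grip_force: 0.0
```

```bash
python3 - <<'E'
from h import *
c=cal("wrist"); im=read_camera("wrist"); save("w3.png",im)
s=observe(); print(s["time_s"],s["eef_pos"],s["joints"])
M=R.from_quat(s["eef_rot"]).as_matrix()
d=silhouettes("stage_plate","wrist")[0]; print(d["conf"],d["mask"].sum())
f=fit(c,d["mask"],.39,-.2545,yaws=[.59]); print(f)
print(proj(c,[[.39,-.2545,.076],[.39,-.2545,.036]]))
print("units",(M.T@(np.array([.39,-.2545,.125])-s["eef_pos"])/.12).round(3))
E
```

```text
3.7 [ 0.39151087 -0.25280877  0.19532758] [-6.73358643e-01  3.55186475e-01  1.96083026e+00  1.65156758e-04
  8.25111880e-01  5.66910178e-01]
0.6 13391
[(array([ 0.3924, -0.2495]), np.float64(34.0), np.float64(0.08))]
[[278.91708014 240.88066029]
 [278.68219903 223.12924825]]
units [-0.017  0.009  0.586]
```

View pics/w3.png

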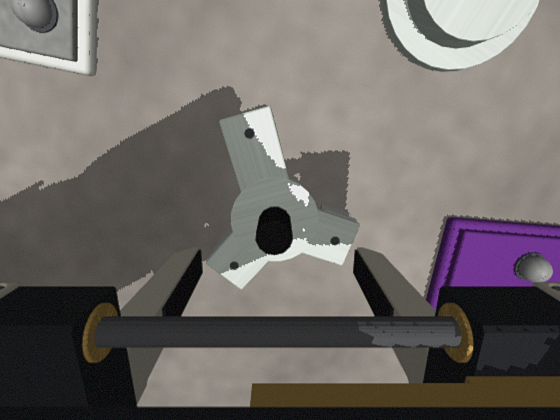

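The wrist close-up shows the knob between the fingers at about (274,238), 3 mm off-centre. I'll correct for that, go down and grip.

Emit:
carry_out(rows=[0,-0.015,0.15,0,0,0,0,-0.015,0.3,0,0,0,0,-0.015,0.45,0,0,0,0,-0.015,0.55,0,0,0,0,-0.015,0.585,0,0,0,0,-0.015,0.585,0,0,0])

```text
time_s: 4.35
eef_pos: [0.3908, -0.2514, 0.1246]
eef_rot: [0.986, 0.164, -0.0, -0.0]
force: [-0.5, -0.6, 0.1]
grip_width: 0.0929
grip_force: 0.0
```

Emit:
carry_out(rows=[0,0,0,0,0,0,0,0,0,0,0,0,0,0,0,0,0,0,0,0,0,0,0,0,0,0,0,0,0,0,0,0,0,0,0,0,0,0,0,0,0,0,0,0,0,0,0,0], grip=0)

```text
time_s: 5.15
eef_pos: [0.3906, -0.2517, 0.1245]
eef_rot: [0.986, 0.164, -0.0, -0.0]
force: [1.2, -0.6, 1.0]
grip_width: 0.0335
grip_force: 0.0
```

Emit:
carry_out(rows=[0,0,0,0,0,0,0,0,0,0,0,0,0,0,0,0,0,0,0,0,0,0,0,0])

```text
time_s: 5.55
eef_pos: [0.3905, -0.2516, 0.1245]
eef_rot: [0.986, 0.164, -0.0, -0.0]
force: [-0.0, 0.5, 0.4]
grip_width: 0.0276
grip_force: 30.0
```

Emit:
carry_out(rows=[0,0,-0.1,0,0,0,0,0,-0.3,0,0,0,0,0,-0.6,0,0,0,0,0,-0.9,0,0,0,0,0,-0.9,0,0,0,0,0,-0.9,0,0,0])

```text
time_s: 6.15
eef_pos: [0.3903, -0.2515, 0.2326]
eef_rot: [0.986, 0.164, 0.0, 0.0]
force: [0.1, 0.3, -4.6]
grip_width: 0.0275
grip_force: 30.0
```

```bash
python3 - <<'E'
from h import *
c=cal("wrist"); im=read_camera("wrist"); save("w4.png",im)
s=observe(); print(s["time_s"],s["eef_pos"],s["joints"],s["ft_torque"],s["force"])
z0=s["eef_pos"][2]-.1245
d=silhouettes("stage_plate","wrist")[0]; print(d["conf"],d["mask"].sum())
print(fit(c,d["mask"],.391,-.2515,z0=z0,yaws=[.59]))
E
```

```text
6.2 [ 0.39000132 -0.25121616  0.23161055] [-6.72630392e-01  2.92728865e-01  1.93690791e+00 -5.90142568e-05
  9.13500422e-01  5.68337889e-01] [-0.05901817  0.07229919  0.01929554] [-0.37838205  0.0751455  -5.57039752]
0.8 18264
[(array([ 0.3939, -0.2506]), np.float64(34.8), np.float64(0.31))]
```

View pics/w4.png

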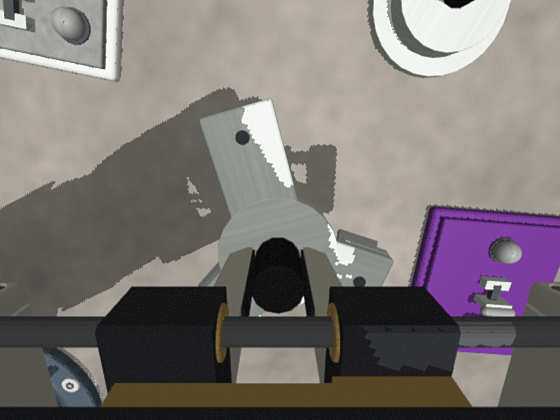

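The wrist view shows the plate held and level. The long arm points up, with end corners at (202,122) and (270,99) and its hole at (242,138).

```bash
python3 - <<'E'
from h import *
c=cal("wrist"); s=observe(); z=.036+s["eef_pos"][2]-.1245
r=lambda p:ray(c,p,z)[:2]
az=lambda a,b:np.degrees(np.arctan2(*(r(b)-r(a))[::-1]))
print("w",np.hypot(*(r((202,122))-r((270,99)))),"end",az((202,122),(270,99))+90,"L",az((232,212),(202,122)),"R",az((297,200),(270,99)))
mid=(r((202,122))+r((270,99)))/2
for y in (33.5,34,34.5):
    u=np.array([np.cos(np.radians(y)),np.sin(np.radians(y))]); print(y,mid-.091*u)
h=r((242,138)); print(h, np.degrees(np.arctan2(*(h-s["eef_pos"][:2])[::-1])),np.degrees(np.arctan2(*(mid-s["eef_pos"][:2])[::-1])))
print(s["eef_pos"])
E
```

```text
w 0.039242226270718716 end 36.4256093334524 L 34.26632748698903 R 34.44711063451081
33.5 [ 0.38879464 -0.25156623]
34 [ 0.38923583 -0.25222652]
34.5 [ 0.38968277 -0.25288293]
[ 0.45197738 -0.2088162 ] 34.31584283712907 33.68751505040049
[ 0.38992209 -0.2511726   0.23119767]
```

Emit:
carry_out(rows=[0.08,-0.09,0,0,0,0,0.25,-0.27,0,0,0,0,0.45,-0.48,0,0,0,0,0.65,-0.69,0,0,0,0,0.78,-0.83,0,0,0,0,0.84,-0.89,0,0,0,0])

```text
time_s: 6.85
eef_pos: [0.4513, -0.1162, 0.231]
eef_rot: [0.986, 0.165, -0.001, -0.001]
force: [-0.3, 0.4, -5.3]
grip_width: 0.028
grip_force: 30.0
```

Emit:
carry_out(rows=[0.08,-0.09,0,0,0,0.005,0.25,-0.27,0,0,0,0.015,0.45,-0.48,0,0,0,0.03,0.63,-0.67,0,0,0,0.045,0.76,-0.81,0,0,0,0.06,0.82,-0.87,0,0,0,0.07,0.83,-0.89,0,0,0,0.075,0.83,-0.89,0,0,0,0.075,0.83,-0.89,0,0,0,0.075,0.83,-0.89,0,0,0,0.075])

```text
time_s: 7.85
eef_pos: [0.5108, 0.0148, 0.2321]
eef_rot: [0.998, -0.071, -0.0, 0.0]
force: [-0.2, 1.0, -5.1]
grip_width: 0.0275
grip_force: 30.0
```

```bash
python3 - <<'E'
from h import *
im=read_camera("wrist"); save("w5.png",im); c=cal("wrist"); s=observe(); np.savez("w5.npz",*c); save("s5.png",read_camera("scene"))
M=R.from_quat(s["eef_rot"]).as_matrix(); print(s["time_s"],s["eef_pos"],np.degrees(np.arctan2(M[1,0],M[0,0])),M[:,2])
print((M.T@(np.array([.511,.016,.0])-s["eef_pos"])/.12).round(3))
a=np.radians(7.2)
B=R.from_euler("z",a).apply([[.075,0,.029],[-.031,.046,.029],[-.031,-.046,.029],[.115,.07,.022],[.115,-.07,.022]])+[.511,.016,0]
print(proj(c,B).round())
print(proj(cal("scene"),B).round())
E
```

```text
7.9 [0.51085173 0.01487164 0.2322825 ] -8.102958380055032 [-4.94182965e-04 -1.67625346e-05 -9.99999878e-01]
[ 1.000e-03 -1.000e-02  1.936e+00]
[[255. 132.]
 [241. 246.]
 [328. 224.]
 [171. 109.]
 [318.  66.]]
[[306. 230.]
 [291. 210.]
 [271. 222.]
 [330. 228.]
 [300. 248.]]
```

View pics/w5.png

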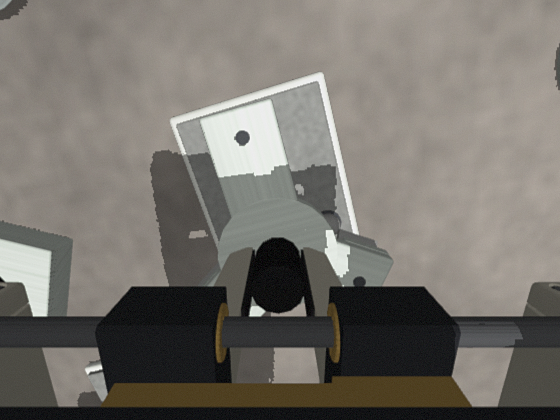

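The plate hasn't shifted in the hand. The base's far edge runs from (172,120) to (323,73) and its right edge down to (357,234). I'll use these to cross-check yaw and lateral position.

```bash
python3 - <<'E'
from h import *
n=np.load("w5.npz"); c=(n["arr_0"],n["arr_1"],n["arr_2"])
r=lambda p,z=.022:ray(c,p,z)[:2]
az=lambda a,b:np.degrees(np.arctan2(*(b-a)[::-1]))
A,B,C=r((172,120)),r((323,73)),r((357,234))
print(np.hypot(*(A-B)),"yaw",az(B,A)-90,az(C,B))
m=(A+B)/2; print(m)
for y in (7.2,8): u=np.radians(y); print(y,"lateral off of base centre vs .511,.016:",(m-[.511,.016])@[-np.sin(u),np.cos(u)],(m-[.511,.016])@[np.cos(u),np.sin(u)])
z=.036+.1077; q=lambda p:r(p,z)
print("plate yaw",az(q((202,122)),q((270,99)))+90,az(q((232,212)),q((202,122))),az(q((297,200)),q((270,99))))
E
```

```text
0.14562943893607677 yaw 7.982252129877537 7.29171180321074
[0.6170794  0.02888572]
7.2 lateral off of base centre vs .511,.016: -0.0005111585178161243 0.10685793859773562
8 lateral off of base centre vs .511,.016: -0.0020030785015040923 0.10684038562689946
plate yaw 9.434062748232435 7.27308370951441 7.447812228121502
```

Emit:
carry_out(rows=[0,-0.005,0.05,0,0,0,0,-0.01,0.15,0,0,0,0,-0.01,0.28,0,0,0,0,-0.01,0.38,0,0,0,0,-0.01,0.44,0,0,0,0,-0.01,0.47,0,0,0,0,-0.01,0.48,0,0,0,0,-0.01,0.48,0,0,0])

```text
time_s: 8.75
eef_pos: [0.5113, 0.0165, 0.1751]
eef_rot: [0.998, -0.071, 0.0, 0.0]
force: [0.4, 0.1, -5.1]
grip_width: 0.0278
grip_force: 30.0
```

Emit:
carry_out(rows=[0,0,0.02,0,0,0,0,0,0.04,0,0,0,0,0,0.06,0,0,0,0,0,0.06,0,0,0,0,0,0.06,0,0,0])

```text
time_s: 9.25
eef_pos: [0.5112, 0.0165, 0.1677]
eef_rot: [0.997, -0.071, -0.0, -0.0]
force: [0.5, 0.5, -5.3]
grip_width: 0.0277
grip_force: 30.0
```

```bash
python3 - <<'E'
from h import *
save("s6.png",cv2.resize(read_camera("scene")[150:290,200:390],None,fx=4,fy=4,interpolation=cv2.INTER_CUBIC))
s=observe(); print(s["time_s"],s["eef_pos"],s["force"],s["ft_torque"])
E
```

```text
9.3 [0.51119926 0.01651716 0.16777984] [ 0.53622847  0.44540314 -5.54732583] [0.065143   0.00997383 0.01153893]
```

View pics/s6.png

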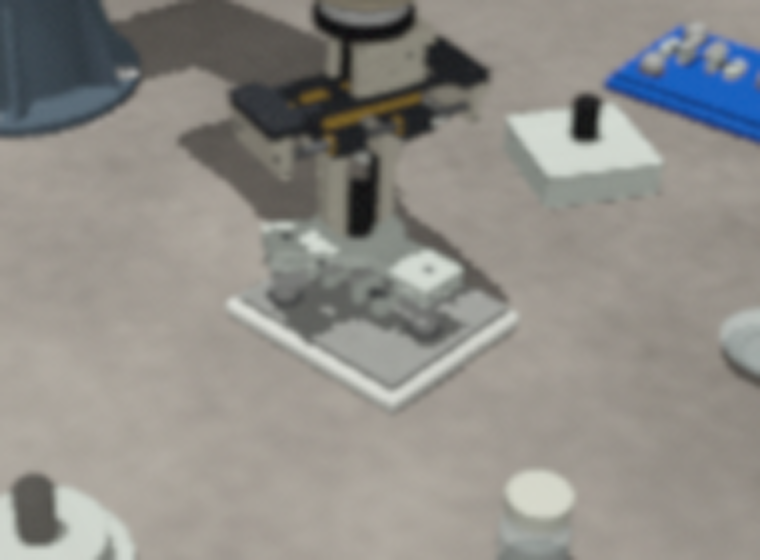

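In the scene crop, the long arm is over the lone ball at about (430,300) and a short arm is over a pair ball at about (290,275). I'll lower it the last few millimetres.

Emit:
carry_out(rows=[0,0,0.01,0,0,0,0,0,0.02,0,0,0,0,0,0.03,0,0,0,0,0,0.04,0,0,0,0,0,0.04,0,0,0,0,0,0.04,0,0,0])

```text
time_s: 9.9
eef_pos: [0.5108, 0.0165, 0.1627]
eef_rot: [0.998, -0.071, -0.001, 0.0]
force: [-4.8, -0.0, -3.3]
grip_width: 0.0276
grip_force: 30.0
```

Emit:
carry_out(rows=[-0.006,0,0,0,0,0,-0.012,0,0,0,0,0,-0.012,0,0,0,0,0])

```text
time_s: 10.2
eef_pos: [0.5097, 0.0167, 0.163]
eef_rot: [0.997, -0.071, 0.0, -0.0]
force: [-4.1, -1.5, -3.2]
grip_width: 0.0275
grip_force: 30.0
```

Emit:
carry_out(rows=[0,0,0,0,0,0,0,0,0,0,0,0,0,0,0,0,0,0,0,0,0,0,0,0,0,0,0,0,0,0,0,0,0,0,0,0,0,0,0,0,0,0,0,0,0,0,0,0,0,0,0,0,0,0,0,0,0,0,0,0], grip=100)

```text
time_s: 11.2
eef_pos: [0.5098, 0.0167, 0.1629]
eef_rot: [0.997, -0.071, 0.0, -0.0]
force: [-0.0, 0.3, -0.8]
grip_width: 0.0926
grip_force: 0.0
```

Emit:
carry_out(rows=[0,0,-0.1,0,0,0,0,0,-0.3,0,0,0,0,0,-0.6,0,0,0,0,0,-0.9,0,0,0,0,0,-1,0,0,0,0,0,-1,0,0,0,0,0,-1,0,0,0])

```text
time_s: 11.9
eef_pos: [0.5093, 0.0167, 0.2821]
eef_rot: [0.997, -0.071, -0.001, 0.0]
force: [-0.0, -0.1, -0.3]
grip_width: 0.0929
grip_force: 0.0
```

```bash
python3 - <<'E'
from h import *
im=read_camera("wrist"); c=cal("wrist"); s=observe(); print(s["time_s"],s["eef_pos"],s["force"],s["grip_width"])
d=silhouettes("stage_plate","wrist"); 
if d:
    m=d[0]["mask"]
    for z0 in (.028,.033,.038): print(z0,fit(c,m,.51,.0165,z0=z0,yaws=[.126])[0])
sc=read_camera("scene"); cs=cal("scene")
save("f.png",np.vstack([cv2.resize(im[0:300],(560,300)),cv2.resize(sc[170:270,220:360],(420,300),interpolation=cv2.INTER_CUBIC) if 0 else cv2.copyMakeBorder(cv2.resize(sc[170:270,230:350],(360,300),interpolation=cv2.INTER_CUBIC),0,0,0,200,cv2.BORDER_CONSTANT)]))
for z in (.104,.114): print(z,"knob top wrist,scene",proj(c,[[.511,.016,z]]),proj(cs,[[.511,.016,z]]))
E
```

```text
11.95 [0.50918406 0.01675148 0.28155717] [-0.07419839  0.22069671  0.41779109] 0.0928434735388934
0.028 (array([0.511 , 0.0161]), np.float64(8.5), np.float64(0.099))
0.033 (array([0.5121, 0.0157]), np.float64(8.1), np.float64(0.118))
0.038 (array([0.5133, 0.0164]), np.float64(8.7), np.float64(0.139))
0.104 knob top wrist,scene [[277.77172132 212.50156832]] [[288.94802397 199.88167149]]
0.114 knob top wrist,scene [[277.78485222 215.80838478]] [[289.04730032 197.13260786]]
```

View pics/f.png

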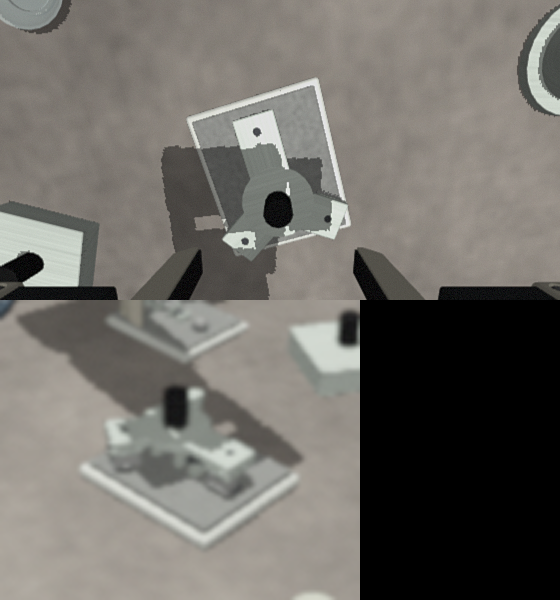

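The final views show the plate centred on the base. The knob top in the scene view is at about (288.5,200.3), against a predicted (289,199.9) for home at z 104 mm; 10 mm higher would put it at row 197. The outline fit is also best at the home height, with a yaw close to the base's. The gripper is clear, so I'm handing in.

```bash
python3 -c "
from plant import *
print(hand_in())"
```

```text
the job is handed in; nothing more can be done
None
```

The job is handed in: the stage plate is on the larger grey base with its long arm over the lone ball, and the camera views put it at home height to within about 2 mm. I didn't check directly that it is level. The gripper is clear, the other two plates were not touched, and it took about 12 s.

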